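# Start the resin curing box with its sunken start key

### The job

Start a cure of the printed ship parts: push the curing box's open lid gently down until it is fully shut, and only then reach a fingertip into the round well on the box's control deck and hold the sunken green start key fully down for a good second, then let it spring back and draw clear. Do it all by touch: pick up or shove nothing, do not press the red stop button, and leave the parts inside and everything else on the bench where they stand.

Things in the scene. Friction and masses are not known exactly. Their poses are not given: they have to be found in the camera images.
- curing_box: grey resin curing box, loose on rubber feet, 2.3 to 3.4 kg, 275 (x) x 250 (y) x 106 mm high without its lid; origin at the centre of its underside. Its -x side is the front. The front 85 mm (x -137 to -52 mm) is a level control deck, 106 mm high, with the start well and the stop button; behind it is the chamber with a turntable (24 mm high) and two printed parts, under the lid.
- lid (a joint): lid angle, rad: 0 fully shut, grows as it opens; starts at 0.6 to 1.1. The stiff hinge keeps any angle; 1 to 5 N down on the outer face near the free edge closes it. A flat frame, 185 mm from hinge to free edge, 250 mm wide, 12 mm thick, amber window in the middle, black pull lip 100 mm wide standing 10 mm out from the free edge. Shut, its top is 118.5 mm above the bench.
- lid_hinge (a point): middle of the lid's hinge line, at the back of the box, on the plane of the lid's underside, 106.5 mm above the bench. The line runs along the box's y axis; the point's axes turn with the lid (shut: as the box's; its -x points to the free edge, its z out of the outer face).
- lid_edge (a point): middle of the lid's free edge, on its outer (upper) face: 185 mm from the hinge line along the lid and 12 mm above the plane of the underside; moves with the lid
- start_key (a joint): travel of the green start key, m: 0 released, 0.006 fully down. Moves straight down; its spring pushes back with 1 N at first and 4 N when fully down, and brings it back up when let go.
- start_top (a point): centre of the top of the green start key, a flat round key 26 mm across at the bottom of the start well; released, it lies 20 mm below the deck (86 mm above the bench). Moves with the key.
- well_mouth (a point): centre of the mouth of the start well at deck level, 106 mm above the bench: a round hole 44 mm across with a silver rim and vertical walls, 32 mm deep, with the start key standing up from the middle of its floor. At 97 mm to the front of the box's centre and 60 mm to its +y side.
- stop_key (a joint): travel of the red stop button, m: 0 released, 0.004 fully down; must not be pressed
- stop_top (a point): centre of the top of the red mushroom stop button, 32 mm across, that stands 17 mm above the deck on a yellow disc, 135 mm from the start key to the box's -y side
- hull_part: beige printed ship's hull, 85 mm long, 26 mm wide, 24 mm high, loose on the turntable in the chamber; origin under its middle
- deckhouse_part: beige printed deckhouse, 34 x 26 x 31 mm high, loose on the turntable in the chamber; origin under its middle
- glue_bottle: white glue bottle with a red nozzle, 44 mm across, 126 mm tall, beside the box on its -y side; origin at the centre of its foot
- paint_pot_a: small glass paint pot with a blue cap, 36 mm across, 45 mm tall, beside the box on its +y side; origin at the centre of its foot
- paint_pot_b: small glass paint pot with a red cap, 36 mm across, 45 mm tall, beside the box on its +y side; origin at the centre of its foot
- hobby_knife: metal hobby knife lying on the mat in front of the box, about 150 mm long and 12 mm thick; origin under its middle
- sanding_block: cork sanding block lying on the mat to the box's +y side, 75 x 32 x 25 mm; origin under its middle

How it is judged:
On the way, in this order (a step that is already met when the one before it is completed fails the run):
1. the lid is pushed fully shut (value of joint lid below 0.04 rad and value of joint start_key below 0.001 m), for 0.2 s.
2. with the lid shut, a fingertip holds the start key down (value of joint lid below 0.04 rad and value of joint start_key above 0.0045 m and contact force between the fingers and start_key above 0.5 N), for 0.6 s.
At the end, for the whole second after the job is handed in: The lid is shut (0.04 rad), the start key, held 4.5 of its 6 mm down by the fingers for 0.6 s with the lid shut, is up again (1 mm), the stop button is up, and the box, the parts inside and the five things around it are within 30 mm of where they stood, the upright ones within 0.15 rad (all of step 1 and value of joint stop_key below 0.001 m and linear speed of curing_box below 0.02 m/s and distance of each of hull_part, deckhouse_part, glue_bottle, paint_pot_a, paint_pot_b, hobby_knife, sanding_block, curing_box from where it was at the start of the episode below 0.03 m and angle between each of glue_bottle, paint_pot_a, paint_pot_b, curing_box, hull_part, deckhouse_part's own z axis and vertical below 0.15 rad); the robot touches nothing.
It fails at once if the start key is pressed while the lid is open (value of joint start_key above 0.003 m and value of joint lid above 0.08 rad).
It fails at once if the red stop button is pressed (value of joint stop_key above 0.002 m).
It fails at once if the lid is slammed (faster than 2.5 rad/s) (velocity of joint lid below -2.5 rad/s).
It fails at once if the curing box is lifted, tipped or shoved more than 30 mm (height (world z) of curing_box above 0.012 m or angle between curing_box's own z axis and vertical above 0.1 rad or distance of curing_box from where it was at the start of the episode above 0.03 m).
It fails at once if a part inside or a thing on the bench is lifted (12 mm), knocked over or moved more than 30 mm (distance of any of hull_part, deckhouse_part, glue_bottle, paint_pot_a, paint_pot_b, hobby_knife, sanding_block from where it was at the start of the episode above 0.03 m or angle between any of glue_bottle, paint_pot_a, paint_pot_b, curing_box, hull_part, deckhouse_part's own z axis and vertical above 0.3 rad or height (world z) of any of hull_part, deckhouse_part above 0.036 m or height (world z) of any of glue_bottle, paint_pot_a, paint_pot_b, hobby_knife, sanding_block above 0.012 m).
It also fails if it takes over 48 s, if anything falls off the work surface, if the arm or the gripper's body presses on something with over 40 N, if the wrist force passes 120 N, or if a joint passes its speed limit or range.

### The arm

A 6-joint arm with a two-finger parallel gripper is mounted at the origin on the work surface. World frame = base frame: x ahead of the robot, y to its left, z up, the work surface at z = 0. Lengths are in m, angles in rad, forces in N, time in s.
With the tool pointing down it reaches from about 0.3 to 0.875 m from the base axis. Payload 6.4 kg.
Tool frame: the origin (TCP) lies at the very end of the fingers, on their centre line; the grasp point (between the pads) lies 19 mm behind it; z points along the fingers, y is the line along which they close (so a half turn about z gives the same grasp; the last joint's range is limited). The gripper opens to 85 mm and grips with 20 to 120 N. Pads are 22 mm wide; open, the fingers measure 114 mm over their backs; the gripper's body (76 mm by 85 mm) begins 54 mm behind the grasp point. The pads swing forward as they close: fully open they stand 13 mm farther back than shut.
Start: joints at [1.027, 0.181, 1.607, -0, 1.354, -0.206], TCP at [0.191, 0.543, 0.231] pointing down, gripper open.
Joint ranges: [-2.99, 2.99], [-0.89, 2.07], [0.3, 2.58], [-1.14, 4.28], [0, 2.63], [-3.12, 3.12]. Speed limits (rad/s): [2.57, 2.57, 3.01, 3.14, 3.14, 3.14].

### API

Orientations are given as a unit quaternion [w, x, y, z].
In Python, from bench import ctrl, eyes, workorder gives the robot as it stands (ctrl), with the cameras (eyes) and the job (workorder).
- The arm moves only by the tool hand_motion, called after "Call:" as a command line: name --argument value ..., lists and objects as JSON in quotes. Schema: {"type":"object","properties":{"deltas":{"type":"array","items":{"type":"object","properties":{"tx":{"type":"number"},"ty":{"type":"number"},"tz":{"type":"number"},"rx":{"type":"number"},"ry":{"type":"number"},"rz":{"type":"number"},"aperture":{"type":"number"}},"additionalProperties":false,"required":["aperture"]},"minItems":1,"maxItems":10},"only":{"type":"string"},"quiet":{"type":"boolean"},"lines":{"type":"string"}},"required":["deltas"],"additionalProperties":false}. deltas is a list of rows, 1 to 10 of them, each an object with the fields tx, ty, tz (the shift in shares of 1 m (1.0 is 1 m)), rx, ry, rz (a rotation vector in shares of 2 rad (1.0 is 2 rad)), aperture (the opening from 0.0 (shut) to 1.0 (fully open)); a field left out counts as zero (the opening has to be given); each row is the pose to reach, as a shift and turn from the pose commanded when the call began, along the tool's axes at that moment; what a row does not reach only later rows make up. A row lasts 1/8 s, in which the tool goes at most 0.0625 m and 0.188 rad, less where a joint would pass 70% of its speed; a pose out of reach is approached as far as the arm can. The fingers move at their own pace and stop on an object; the grip force is fixed at half the most. Time passes only in rows, so rows that do not move let the fingers close. The tool returns the time, the measured TCP pose, the force, the opening and the grip force at its end. only (a regular expression) keeps the lines of the reply that match it, lines (a string "A,B") keeps lines A to B, and quiet returns only ok. A shift or turn number past 1, either way, is cut back to 1. Input that does not fit is refused with a message, and nothing moves.
- ctrl.get_obs(): the state, without advancing time (a new reading comes with each control period).
- eyes.camera(name): name is "scene" or "side" or "wrist"; returns the picture (384x512x3 uint8, blue, green, red); there is no depth.
- eyes.camera_params(name): a dict with "fovy" (degrees; the focal length in pixels is half the picture's height over the tangent of half this angle, whatever the lens; pixels are square), "cx", "cy" (the principal point, pixels), "dist" ([k1, k2, p1, p2, k3] as OpenCV has them; the pictures are not rectified), "view" (4x4, takes a point from world to camera coordinates). Camera axes: x right, y up, looking along -z (the intrinsics and any distortion apply to the point x, -y, -z); pixel columns grow to the right and rows downward; lengths in m; the calibration is good to about 2 mm. A picture is of the moment at which its call begins: read the wrist's pose just before it. camera_params takes no time and is no camera call; for the wrist camera it gives the pose at the moment of the call.
- workorder.hand_in(): hands the job in; it is judged then, once.
The state is a dict: "time_s": time; "q": joint angles; "dq": joint speeds; "joint_efforts": joint torques, N m; "eef_pos": TCP position; "eef_rot": TCP orientation; "wrist_force": force on the tool from outside, world axes, zero at the start; "torque": the same for the moment, N m; "opening": opening from 0.0 (shut) to 1.0 (fully open); "grasp_force": force on a finger pad.
Only numpy, scipy, OpenCV 4.12 (cv2) and the standard library are available. Lean on these libraries where they do the work, as an engineer would, in place of code of your own. Each camera call takes 0.05 s, during which the arm holds its last target. There are 200 camera calls.

## Working session

There is one attempt and no reset: what is moved stays moved. The work goes in short steps, Python scripts to look and compute and a tool call to move; the robot and the scene stay as the last step left them, time stands still between calls to the robot, and variables do not carry over. Pictures are saved under pics/ and viewed, at most 10 in all, crops included, and the job is handed in when it is done.

```bash
mkdir -p pics; ls; python3 - <<'E'
from bench import ctrl, eyes, workorder
import cv2,numpy as np
a=eyes.camera("scene");b=eyes.camera("side")
cv2.imwrite("pics/scene0.png",a);cv2.imwrite("pics/side0.png",b)
for n in("scene","side","wrist"):
    p=eyes.camera_params(n);print(n,{k:(np.round(v,3).tolist()) for k,v in p.items()})
o=ctrl.get_obs();print(o)
E
```

```text
bench.py
pics
scene {'fovy': 45.019, 'cx': 261.135, 'cy': 193.369, 'dist': [0.041, 0.0, 0.0, 0.0, 0.0], 'view': [[-0.973, 0.23, 0.008, 0.529], [-0.173, -0.756, 0.631, 0.092], [0.151, 0.613, 0.776, -1.356], [0.0, 0.0, 0.0, 1.0]]}
side {'fovy': 47.099, 'cx': 250.332, 'cy': 189.434, 'dist': [-0.154, 0.0, 0.0, 0.0, 0.0], 'view': [[0.731, -0.682, 0.015, -0.348], [0.47, 0.519, 0.714, -0.381], [-0.494, -0.515, 0.7, -0.753], [0.0, 0.0, 0.0, 1.0]]}
wrist {'fovy': 64.93, 'cx': 255.879, 'cy': 194.971, 'dist': [-0.062, 0.0, 0.0, 0.0, 0.0], 'view': [[0.331, 0.943, -0.002, -0.575], [-0.9, 0.315, -0.302, 0.039], [-0.284, 0.102, 0.953, -0.382], [0.0, 0.0, 0.0, 1.0]]}
{'time_s': 0.1, 'q': array([ 1.02670149e+00,  1.81450092e-01,  1.60788604e+00,  7.10920929e-06,
        1.35378421e+00, -2.06300756e-01]), 'dq': array([-0.00079052, -0.00016509, -0.00327194,  0.00028913, -0.00082304,
        0.00065564]), 'joint_efforts': array([ 1.48064846e-03, -4.45880198e+01, -3.52237844e+01, -3.10562227e-04,
        4.18884694e-03, -5.93820502e-06]), 'eef_pos': array([0.19028754, 0.54209377, 0.23049422]), 'eef_rot': array([-2.83144640e-04,  1.68095895e-01,  9.85770352e-01, -7.09434897e-04]), 'wrist_force': array([ 0.74330321,  0.22745001, -0.62910083]), 'torque': array([ 0.01648921,  0.01335872, -0.03582617]), 'grasp_force': 0.0, 'opening': 1.003334466590594}
```

View pics/scene0.png

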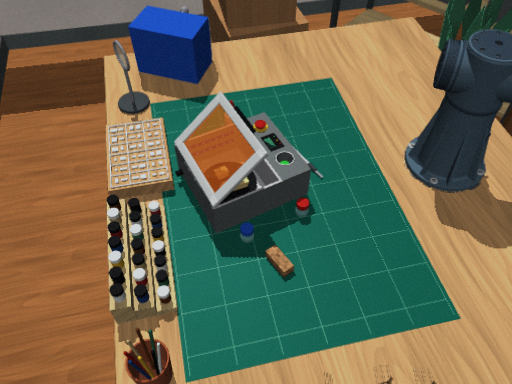

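View pics/side0.png

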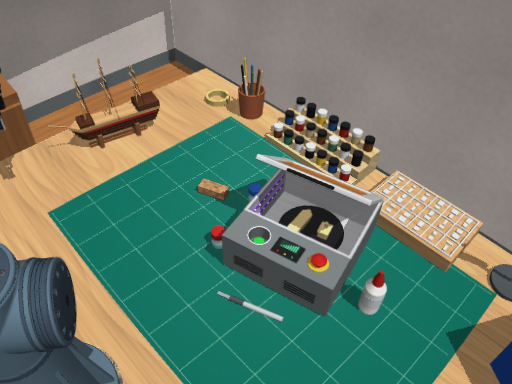

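The scene view shows the open lid with corners near (222,97), (265,152), (218,200) and (178,150), the well at about (285,158) and the stop at (260,125). In the side view the well is at (259,236), the stop at (319,262), and the lid is seen edge-on from (258,157) to (381,200).

```bash
cat > h.py <<'E'
import numpy as np, cv2
def K(p):
    f=192/np.tan(np.radians(p["fovy"]/2)); return np.array([[f,0,p["cx"]],[0,f,p["cy"]],[0,0,1.]])
def ray(p,uv):
    x,y=cv2.undistortPoints(np.array([[uv]],float),K(p),np.array(p["dist"]))[0,0]
    V=np.array(p["view"]);R=V[:3,:3];d=R.T@np.array([x,-y,-1]);return -R.T@V[:3,3],d/np.linalg.norm(d)
def plane(p,uv,z):
    o,d=ray(p,uv);return o+d*(z-o[2])/d[2]
def tri(rs):
    A=sum(np.eye(3)-np.outer(d,d) for o,d in rs);b=sum((np.eye(3)-np.outer(d,d))@o for o,d in rs)
    x=np.linalg.solve(A,b);return x,[np.linalg.norm(np.cross(x-o,d)) for o,d in rs]
def proj(p,X):
    V=np.array(p["view"]);c=V[:3,:3]@np.asarray(X)+V[:3,3];c=np.array([c[0],-c[1],-c[2]])
    return cv2.projectPoints(c.reshape(1,1,3),np.zeros(3),np.zeros(3),K(p),np.array(p["dist"]))[0].ravel()
E
python3 - <<'E'
from h import *;from bench import ctrl, eyes, workorder
a=cv2.imread("pics/scene0.png");b=cv2.imread("pics/side0.png")
ps,pd=eyes.camera_params("scene"),eyes.camera_params("side")
def blobs(im,lo,hi,box):
    h=cv2.cvtColor(im,cv2.COLOR_BGR2HSV);m=cv2.inRange(h,lo,hi);k=np.zeros_like(m);x0,y0,x1,y1=box;k[y0:y1,x0:x1]=m[y0:y1,x0:x1]
    n,_,s,c=cv2.connectedComponentsWithStats(k);return [(s[i][4],s[i][:4].tolist(),c[i].round(1).tolist()) for i in range(1,n) if s[i][4]>8]
for nm,im,bs,br in(("scene",a,(272,145,300,172),(245,110,275,140)),("side",b,(240,220,280,250),(300,245,335,280))):
    print(nm,"green",blobs(im,(50,180,120),(70,255,255),bs),"red",blobs(im,(0,150,90),(8,255,255),br))
c1=cv2.resize(a[85:235,165:330],None,fx=3.4,fy=3.4,interpolation=cv2.INTER_CUBIC)[:510]
cv2.imwrite("pics/c1.png",c1)
c2=cv2.resize(b[140:320,205:405],None,fx=3.3,fy=3.3,interpolation=cv2.INTER_CUBIC);cv2.imwrite("pics/c2.png",c2)
E
```

```text
scene green [(np.int32(13), [281, 161, 8, 2], [284.3, 161.6])] red [(np.int32(70), [255, 120, 11, 8], [259.9, 123.5])]
side green [(np.int32(47), [253, 237, 11, 6], [258.4, 239.9])] red [(np.int32(164), [311, 254, 16, 13], [318.6, 259.8])]
```

View pics/c1.png

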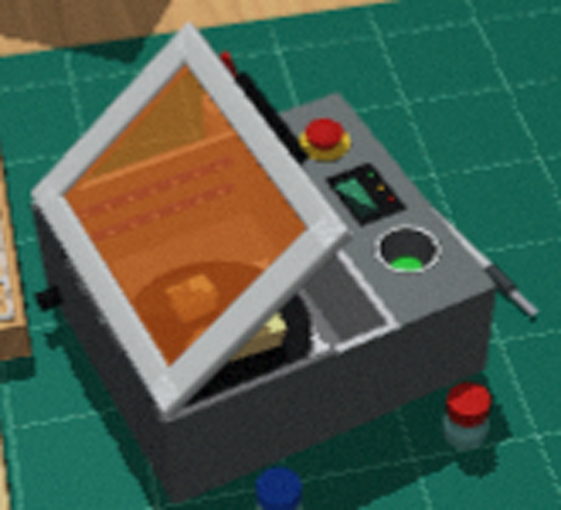

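View pics/c2.png

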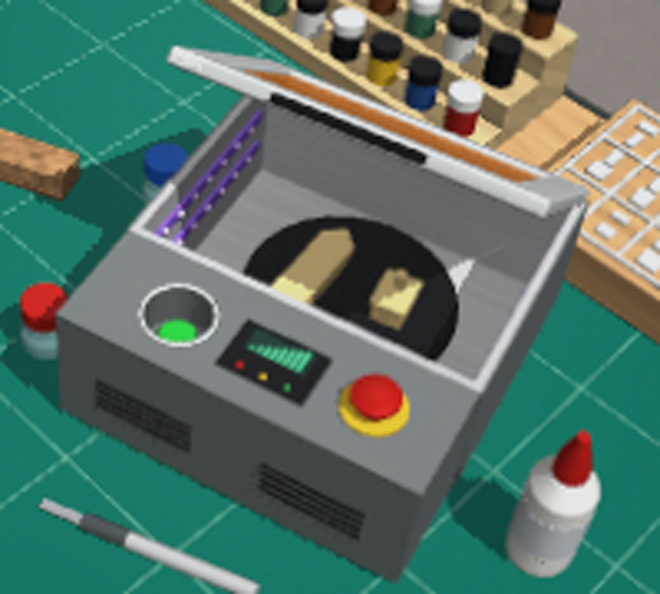

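Crops: the rim centre is at scene (285,158.2) and side (258.9,235.5). The lid's free-edge corners are at scene (267.1,152.6) for +y and (220.3,92.1) for -y, and at side (257.1,154.2) and (372,199).

```bash
python3 - <<'E'
from h import *;from bench import ctrl, eyes, workorder
ps,pd=eyes.camera_params("scene"),eyes.camera_params("side")
T=lambda a,b:tri([ray(ps,a),ray(pd,b)])
w,e=T((285,158.2),(258.9,235.5));print("well",w.round(4),np.round(e,4))
print(plane(ps,(285,158.2),.106).round(4),plane(pd,(258.9,235.5),.106).round(4))
s,e=T((259.9,123.8),(318.8,260.2));print("stop",s.round(4),np.round(e,4))
l,e1=T((267.1,152.6),(257.1,154.2));r,e2=T((220.3,92.1),(372,199));print("lid+y",l.round(4),"lid-y",r.round(4),e1,e2)
d=w-s;Y=np.array([d[0],d[1],0]);print("dist",np.linalg.norm(Y));Y/=np.linalg.norm(Y);X=np.array([Y[1],-Y[0],0])
yaw=np.arctan2(X[1],X[0]);o=w+.097*X-.06*Y;o[2]=0
print("X",X,"yaw",yaw,"origin",o)
h=o+.1375*X;h[2]=.1065
m=(l+r)/2;print("edge width",np.linalg.norm(l-r),"mid in box",(m-o)@X,(m-o)@Y,m[2])
v=m-h;r_=np.hypot(v@X,v[2]);print("r",r_,np.hypot(.185,.012)); th=np.arctan2(v[2],-v@X)-np.arctan2(.012,.185);print("theta",th)
ob=ctrl.get_obs();print(ob["time_s"])
E
```

```text
well [ 0.4756 -0.0225  0.1041] [0.001 0.001]
[ 0.4754 -0.0202  0.106 ] [ 0.4754 -0.024   0.106 ]
stop [ 0.5121 -0.1529  0.116 ] [0.0001 0.0001]
lid+y [0.5474 0.063  0.2276] lid-y [ 0.6146 -0.1735  0.2289] [np.float64(0.0011599555454182284), np.float64(0.0011599555454180272)] [np.float64(0.0026778301570358513), np.float64(0.0026778301570358314)]
dist 0.13534529757376407
X [0.96300416 0.26948654 0.        ] yaw 0.27285980436945845 origin [ 0.58519241 -0.05418384  0.        ]
edge width 0.24579481594163982 mid in box -0.004309317132398753 9.629177180932297e-05 0.22826407646438351
r 0.18691274098568417 0.1853887806745597
theta 0.6447183230503221
0.1
```

```bash
cat >> h.py <<'E'
from scipy.spatial.transform import Rotation as Ro
X=np.array([.963,.2695,0]);Y=np.array([-.2695,.963,0]);O=np.array([.5852,-.0542,0])
RB=np.column_stack([-X,Y,[0,0,-1]])   # tool aligned with box
def delta(o,bx,by,z):
    q=o["eef_rot"];R=Ro.from_quat([q[1],q[2],q[3],q[0]]);t=O+bx*X+by*Y+np.array([0,0,z])
    return R.inv().apply(t-o["eef_pos"]).round(4),(R.inv()*Ro.from_matrix(RB)).as_rotvec().round(4)
def inbox(o): p=o["eef_pos"]-O;return np.round([p@X,p@Y,p[2]],4)
E
python3 -c "
from h import *;from bench import ctrl, eyes, workorder
print(delta(ctrl.get_obs(),.018,0,.26))"
```

```text
(array([-0.5849, -0.4214, -0.0291]), array([-0.0013, -0.0008, -0.6107]))
```

Units first: turns go in shares of 2 rad. So -0.611 rad / 2 = -0.3055.

Call:
hand_motion --deltas '[{"tz": -0.03,"aperture": 0},{"tx": -0.5849,"ty": -0.4214,"tz": -0.03,"rz": -0.3055,"aperture": 0},{"tx": -0.5849,"ty": -0.4214,"tz": -0.03,"rz": -0.3055,"aperture": 0},{"tx": -0.5849,"ty": -0.4214,"tz": -0.03,"rz": -0.3055,"aperture": 0},{"tx": -0.5849,"ty": -0.4214,"tz": -0.03,"rz": -0.3055,"aperture": 0},{"tx": -0.5849,"ty": -0.4214,"tz": -0.03,"rz": -0.3055,"aperture": 0},{"tx": -0.5849,"ty": -0.4214,"tz": -0.03,"rz": -0.3055,"aperture": 0},{"tx": -0.5849,"ty": -0.4214,"tz": -0.03,"rz": -0.3055,"aperture": 0},{"tx": -0.5849,"ty": -0.4214,"tz": -0.03,"rz": -0.3055,"aperture": 0}]'

```text
time_s: 1.23
eef_pos: [0.4674, 0.1451, 0.2613]
eef_rot: [0.0, -0.136, 0.991, 0.0]
wrist_force: [0.8, -0.0, -0.7]
opening: 0.002
grasp_force: 0.0
```

```bash
python3 -c "
from h import *;from bench import ctrl, eyes, workorder
o=ctrl.get_obs();print(inbox(o),delta(o,.018,0,.26))"
```

```text
[-0.0597  0.2237  0.2613] (array([-0.0777, -0.2237,  0.0012]), array([0.0002, 0.0001, 0.0002]))
```

Call:
hand_motion --deltas '[{"tx": -0.078,"ty": -0.224,"aperture": 0},{"tx": -0.078,"ty": -0.224,"aperture": 0},{"tx": -0.078,"ty": -0.224,"aperture": 0},{"tx": -0.078,"ty": -0.224,"aperture": 0},{"tx": -0.078,"ty": -0.224,"aperture": 0},{"tx": -0.078,"ty": -0.224,"aperture": 0}]'

```text
time_s: 1.98
eef_pos: [0.6017, -0.0473, 0.2606]
eef_rot: [-0.001, -0.136, 0.991, 0.001]
wrist_force: [-1.4, -0.3, -0.5]
opening: -0.003
grasp_force: 0.0
```

```bash
python3 -c "
from h import *;from bench import ctrl, eyes, workorder
o=ctrl.get_obs();print(inbox(o),delta(o,.018,0,.23),delta(o,-.0235,0,.1185))
a=eyes.camera('side');b=eyes.camera('scene');cv2.imwrite('pics/m.png',np.vstack([cv2.resize(a[110:290,200:420],None,fx=1.65,fy=1.65),cv2.resize(b[60:240,140:360],None,fx=1.65,fy=1.65)]))"
```

```text
[0.0177 0.0022 0.2606] (array([-0.0003, -0.0022,  0.0306]), array([ 0.0013, -0.0014, -0.    ])) (array([ 0.041 , -0.0024,  0.1422]), array([ 0.0013, -0.0014, -0.    ]))
```

View pics/m.png

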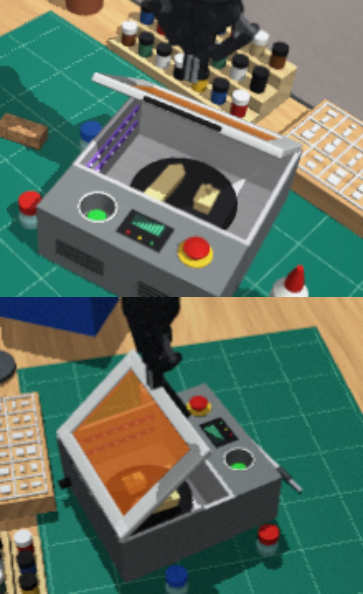

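Both views show the closed fingertips just above the middle of the lid's free edge. Next I push along the lid's arc.

Call:
hand_motion --deltas '[{"tz": 0.02,"aperture": 0},{"tz": 0.034,"aperture": 0},{"tz": 0.04,"aperture": 0},{"tx": 0.004,"tz": 0.046,"aperture": 0},{"tx": 0.008,"tz": 0.051,"aperture": 0},{"tx": 0.011,"tz": 0.056,"aperture": 0},{"tx": 0.014,"tz": 0.061,"aperture": 0},{"tx": 0.018,"tz": 0.068,"aperture": 0},{"tx": 0.022,"tz": 0.076,"aperture": 0}]'

```text
time_s: 3.2
eef_pos: [0.5808, -0.0539, 0.1849]
eef_rot: [-0.0, -0.136, 0.991, -0.0]
wrist_force: [-0.9, -0.4, 1.7]
opening: 0.002
grasp_force: 0.7
```

```bash
python3 -c "
from h import *;from bench import ctrl, eyes, workorder
o=ctrl.get_obs();print(inbox(o))"
```

```text
[-0.0041  0.0015  0.1849]
```

Call:
hand_motion --deltas '[{"tx": 0.004,"tz": 0.008,"aperture": 0},{"tx": 0.008,"tz": 0.016,"aperture": 0},{"tx": 0.011,"tz": 0.024,"aperture": 0},{"tx": 0.013,"tz": 0.032,"aperture": 0},{"tx": 0.015,"tz": 0.039,"aperture": 0},{"tx": 0.017,"tz": 0.046,"aperture": 0},{"tx": 0.018,"tz": 0.052,"aperture": 0},{"tx": 0.019,"tz": 0.057,"aperture": 0},{"tx": 0.0195,"tz": 0.062,"aperture": 0}]'

```text
time_s: 4.32
eef_pos: [0.5623, -0.0588, 0.1231]
eef_rot: [0.0, -0.136, 0.991, 0.0]
wrist_force: [0.9, 0.7, 0.5]
opening: -0.003
grasp_force: 0.5
```

```bash
python3 -c "
from h import *;from bench import ctrl, eyes, workorder
o=ctrl.get_obs();print(inbox(o))"
```

```text
[-0.0233  0.0017  0.1231]
```

Call:
hand_motion --deltas '[{"tz": 0.002,"aperture": 0},{"tz": 0.003,"aperture": 0},{"tz": 0.004,"aperture": 0},{"tz": 0.005,"aperture": 0},{"tz": 0.0055,"aperture": 0},{"tz": 0.0055,"aperture": 0}]'

```text
time_s: 5.08
eef_pos: [0.5623, -0.0589, 0.1185]
eef_rot: [-0.0, -0.136, 0.991, -0.0]
wrist_force: [-2.5, 0.5, 4.9]
opening: 0.003
grasp_force: 2.7
```

```bash
python3 -c "
from h import *;from bench import ctrl, eyes, workorder
o=ctrl.get_obs();print(inbox(o))"
```

```text
[-0.0233  0.0016  0.1185]
```

Call:
hand_motion --deltas '[{"tz": 0.001,"aperture": 0},{"tz": 0.002,"aperture": 0},{"tz": 0.002,"aperture": 0}]'

```text
time_s: 5.45
eef_pos: [0.5624, -0.0589, 0.1184]
eef_rot: [-0.0, -0.136, 0.991, -0.0]
wrist_force: [-9.5, 2.1, 18.7]
opening: 0.001
grasp_force: 9.4
```

Call:
hand_motion --deltas '[{"tz": -0.03,"aperture": 0},{"tz": -0.08,"aperture": 0},{"tx": 0.05,"tz": -0.14,"aperture": 0},{"tx": 0.05,"tz": -0.14,"aperture": 0}]'

```text
time_s: 5.95
eef_pos: [0.5147, -0.0731, 0.2595]
eef_rot: [0.003, -0.136, 0.991, -0.001]
wrist_force: [0.5, 0.2, -0.2]
opening: 0.003
grasp_force: 0.0
```

```bash
python3 -c "
from h import *;from bench import ctrl, eyes, workorder
o=ctrl.get_obs();print(inbox(o),delta(o,-.15,.06,.26))
p=eyes.camera_params('wrist');V=np.array(p['view']);c=-V[:3,:3].T@V[:3,3];print(c, (c-O)@X,(c-O)@Y)
a=eyes.camera('side');b=eyes.camera('wrist');cv2.imwrite('pics/n.png',np.hstack([cv2.resize(a[110:350,180:420],(400,400)),cv2.resize(b,(400,300))[:, :] if 0 else cv2.copyMakeBorder(cv2.resize(b,(400,300)),0,100,0,0,0)]))"
```

```text
[-0.073   0.0008  0.2595] (array([ 0.077 ,  0.0592, -0.0011]), array([-0.0037,  0.0048, -0.    ]))
[ 0.43867437 -0.09280178  0.40294193] -0.15150735962264114 0.002315142241488299
```

View pics/n.png

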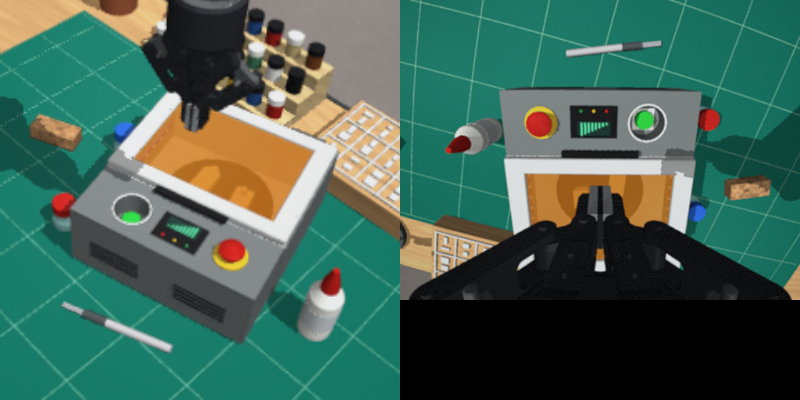

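The side and wrist views show the lid shut flush and everything in place; the green key is near wrist pixel (314,154). I'll refine its position from masks.

```bash
cat > g.py <<'E'
from h import *;from bench import ctrl, eyes, workorder
o=ctrl.get_obs();p=eyes.camera_params('wrist');im=eyes.camera('wrist')
h=cv2.cvtColor(im,cv2.COLOR_BGR2HSV);m=cv2.inRange(h,(50,150,90),(72,255,255))
n,L,s,c=cv2.connectedComponentsWithStats(m)
for i in range(1,n):
    if s[i][4]>40:
        P=plane(p,c[i],.086);print(s[i],c[i].round(1),P.round(4),"box",((P-O)@X).round(4),((P-O)@Y).round(4))
g=cv2.inRange(h,(0,0,150),(180,60,255))
for q in cv2.findContours(g,cv2.RETR_LIST,cv2.CHAIN_APPROX_NONE)[0]:
    if len(q)>60:
        (u,v),ax,an=cv2.fitEllipse(q)
        if max(ax)<70 and min(ax)/max(ax)>.75:
            P=plane(p,(u,v),.106);print("rim",(u,v),ax,P.round(4),"box",((P-O)@X).round(4),((P-O)@Y).round(4))
print(inbox(o),o["time_s"])
E
python3 g.py
```

```text
[301 142  23  24 413] [312.  153.5] [ 0.4761 -0.0217  0.086 ] box -0.0963 0.0607
rim (56.26014709472656, 313.76141357421875) (25.617244720458984, 32.21488571166992) [ 0.7447 -0.2637  0.106 ] box 0.0971 -0.2447
rim (316.86151123046875, 158.3773651123047) (42.30194091796875, 44.12680435180664) [ 0.477 -0.02   0.106] box -0.0949 0.0621
rim (315.9339599609375, 157.29995727539062) (49.004493713378906, 51.61539077758789) [ 0.4763 -0.0212  0.106 ] box -0.096 0.0611
[-0.0731  0.0011  0.2574] 6.05
```

```bash
python3 -c "
from h import *;from bench import ctrl, eyes, workorder
print(delta(ctrl.get_obs(),-.0965,.0605,.16))"
```

```text
(array([0.0234, 0.0589, 0.0957]), array([-0.0003,  0.0009, -0.0003]))
```

Call:
hand_motion --deltas '[{"tx": 0.0235,"ty": 0.0595,"aperture": 0},{"tx": 0.0235,"ty": 0.0595,"tz": 0.05,"aperture": 0},{"tx": 0.0235,"ty": 0.0595,"tz": 0.099,"aperture": 0},{"tx": 0.0235,"ty": 0.0595,"tz": 0.099,"aperture": 0},{"tx": 0.0235,"ty": 0.0595,"tz": 0.099,"aperture": 0}]'

```text
time_s: 6.72
eef_pos: [0.4761, -0.0214, 0.1573]
eef_rot: [-0.0, -0.136, 0.991, 0.0]
wrist_force: [0.1, 0.9, 1.3]
opening: 0.004
grasp_force: 0.0
```

```bash
python3 g.py; python3 -c "
from h import *;from bench import ctrl, eyes, workorder
print(delta(ctrl.get_obs(),-.0965,.0605,.1))"
```

```text
[240 190  31  34 816] [255.  206.3] [ 0.4755 -0.0214  0.086 ] box -0.0968 0.0612
[-0.0962  0.0609  0.1573] 6.725
(array([0.001 , 0.0001, 0.0582]), array([-0.0009,  0.0016,  0.0003]))
```

Call:
hand_motion --deltas '[{"tx": 0.0005,"tz": 0.03,"aperture": 0},{"tx": 0.0005,"tz": 0.045,"aperture": 0},{"tx": 0.0005,"tz": 0.055,"aperture": 0},{"tx": 0.0005,"tz": 0.062,"aperture": 0},{"tx": 0.0005,"tz": 0.067,"aperture": 0},{"tx": 0.0005,"tz": 0.067,"aperture": 0}]'

```text
time_s: 7.52
eef_pos: [0.475, -0.0215, 0.0898]
eef_rot: [-0.0, -0.136, 0.991, 0.0]
wrist_force: [0.3, 0.1, 0.3]
opening: 0.002
grasp_force: 0.0
```

```bash
python3 -c "
from h import *;from bench import ctrl, eyes, workorder
print(inbox(ctrl.get_obs()))"
```

```text
[-0.0973  0.0612  0.0898]
```

No contact with the walls, so I press: 10 mm down to the stop, then hold.

Call:
hand_motion --deltas '[{"tz": 0.003,"aperture": 0},{"tz": 0.005,"aperture": 0},{"tz": 0.007,"aperture": 0},{"tz": 0.009,"aperture": 0},{"tz": 0.01,"aperture": 0},{"tz": 0.0105,"aperture": 0},{"tz": 0.0105,"aperture": 0}]'

```text
time_s: 8.4
eef_pos: [0.4753, -0.0216, 0.0799]
eef_rot: [0.0, -0.136, 0.991, -0.0]
wrist_force: [-2.2, 0.2, 7.0]
opening: -0.004
grasp_force: 3.6
```

Call:
hand_motion --deltas '[{"aperture": 0},{"aperture": 0},{"aperture": 0},{"aperture": 0},{"aperture": 0},{"aperture": 0},{"aperture": 0},{"aperture": 0},{"aperture": 0},{"aperture": 0}]'

```text
time_s: 9.65
eef_pos: [0.4753, -0.0216, 0.08]
eef_rot: [0.0, -0.136, 0.991, -0.0]
wrist_force: [-1.0, 0.3, 6.4]
opening: -0.001
grasp_force: 3.6
```

Call:
hand_motion --deltas '[{"tz": -0.004,"aperture": 0},{"tz": -0.012,"aperture": 0},{"tz": -0.03,"aperture": 0},{"tz": -0.08,"aperture": 0},{"tz": -0.13,"aperture": 0},{"tz": -0.18,"aperture": 0},{"tz": -0.18,"aperture": 0},{"tz": -0.18,"aperture": 0}]'

```text
time_s: 10.65
eef_pos: [0.4745, -0.0214, 0.2589]
eef_rot: [-0.0, -0.136, 0.991, 0.0]
wrist_force: [-0.7, -0.8, -0.2]
opening: 0.001
grasp_force: 0.0
```

```bash
python3 g.py; python3 -c "
from bench import ctrl, eyes, workorder;import cv2,numpy as np
a=eyes.camera('side');b=eyes.camera('wrist');cv2.imwrite('pics/z.png',np.hstack([cv2.resize(a[110:350,180:420],(400,400)),cv2.copyMakeBorder(cv2.resize(b,(400,300)),0,100,0,0,0)]))"
```

```text
[245 165  21  24 385] [254.8 176.4] [ 0.4759 -0.0213  0.086 ] box -0.0964 0.0612
rim (47.855308532714844, 332.3924865722656) (24.345245361328125, 30.873939514160156) [ 0.7382 -0.2219  0.106 ] box 0.1021 -0.2027
rim (23.1238956451416, 325.6338195800781) (23.929210662841797, 31.53309440612793) [ 0.7382 -0.2549  0.106 ] box 0.0933 -0.2345
rim (38.61893844604492, 192.99449157714844) (20.630340576171875, 27.259597778320312) [ 0.5501 -0.2398  0.106 ] box -0.0838 -0.1693
rim (254.1616973876953, 182.92340087890625) (39.7934455871582, 40.08040237426758) [ 0.4778 -0.0213  0.106 ] box -0.0945 0.0606
rim (254.4236602783203, 181.64126586914062) (48.05392837524414, 49.70075225830078) [ 0.4765 -0.0214  0.106 ] box -0.0959 0.0609
[-0.0978  0.0615  0.2589] 10.65
```

View pics/z.png

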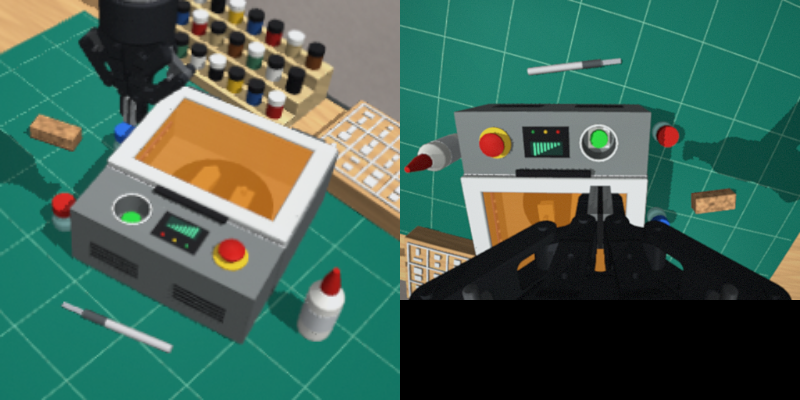

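The lid is shut, the key is up, nothing has moved, and the gripper is clear of everything.

```bash
python3 -c "
from bench import ctrl, eyes, workorder
print(workorder.hand_in())"
```

```text
the job is handed in; nothing more can be done
None
```

I pushed the lid fully shut, then held the start key fully down for about 1.25 s, let it spring back and drew clear; the last pictures showed nothing else moved, and I handed the job in at about 11 s (no verdict was returned).

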